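Slide the bur cassette home under the cradle's drag spring

ROBOT

A 7-joint arm with a two-finger parallel gripper is mounted at the origin on a cart in front of the work surface, level with it; the furniture and walls round the work are solid. World frame = base frame: x ahead of the robot, y to its left, z up, the work surface at z = 0. Lengths are in mm, angles in rad, forces in N, time in s.
With the tool pointing down it reaches from about 400 to 875 mm from the base axis. Payload 4.4 kg.
Tool frame: the origin (TCP) lies on the centre line of the jaws, within the pads' length; the fingertips stand 14 mm ahead of it and the grasp point (between the pads) lies 5 mm behind it; z points along the fingers, x is the direction in which the jaws open and shut, and the axes are right-handed (so a half turn about z gives the same grasp; the last joint's range is limited). The gripper opens to 85 mm and grips with 20 to 120 N. Pads are 22 mm wide; open, the fingers measure 114 mm over their backs; the gripper's body (76 mm by 85 mm) begins 54 mm behind the grasp point. The pads swing forward as they close: fully open they stand 13 mm farther back than shut.
Start: joints at [-1.184, 0.628, 0.038, 1.517, -0.027, 0.996, -0.02], TCP at [284.345, 584.522, 245.313] pointing down, gripper open.
Joint ranges: [-3.06, 3.06], [-0.37, 2.12], [-1.25, 1.32], [0.18, 2.47], [-1.1, 4.24], [0.23, 1.98], [-2.94, 2.94]. Speed limits (rad/s): [2.57, 2.57, 3.14, 3.14, 3.14, 3.14, 3.14].

INTERFACE

Orientations are given as [roll, pitch, yaw] about the fixed x, y, z axes, in that order (R = Rz(yaw) Ry(pitch) Rx(roll)).
In Python, from cell import ctrl gives the robot as it stands.
- The arm moves only by the tool send_rows, never from a script. Its argument "commands" is a list of rows, each a list of 5 numbers: the finger opening in mm, from 0 to 85.4, then the shift along the tool's x, y, z in mm, then the turn about the tool's z in degrees. In form: [[grip, x, y, z, roll], ...]. A call has 1 to 5 rows; each row is the pose to reach, as a shift and turn from the pose measured when the call began, along the tool's axes at that moment; what a row does not reach only later rows make up. A row lasts 1/10 s, in which the tool goes at most 50 mm and 8.59 degrees, less where a joint would pass 70% of its speed; a pose out of reach is approached as far as the arm can. A call with a gripper value outside its range is refused whole. The fingers move at their own pace and stop on an object; the grip force is fixed at half the most. Time passes only in rows, so rows that repeat a pose let the fingers close. It gives the time, the measured TCP pose, the force and the opening at its end, in the units of the state.
- ctrl.read_state(): the state, without advancing time (a new reading comes with each control period).
- ctrl.get_image(name): name is "side" or "top" or "wrist"; returns the picture (400x640x3 uint8, red, green, blue); there is no depth.
- ctrl.camera_params(name): a dict with "fx", "fy", "cx", "cy" (pixels), "cam_to_world" (4x4, takes a point from camera to world coordinates). Camera axes: x right, y down, z forward; pixel columns grow to the right and rows downward; lengths in mm; the calibration is good to about 2 mm. A picture is of the moment at which its call begins: read the wrist's pose just before it. camera_params takes no time and is no camera call; for the wrist camera it gives the pose at the moment of the call.
- ctrl.finish_job(): hands the job in, once; it reports no verdict.
The state is a dict: "clock": time; "qpos": joint angles; "qd": joint speeds; "tau": joint torques, N m; "eef_pos": TCP position; "tool_rot": TCP orientation; "force": force on the tool from outside, world axes, zero at the start; "torque": the same for the moment, N m; "width": finger opening in mm.
Only numpy, scipy, OpenCV 4.12 (cv2) and the standard library are available. Lean on these libraries where they do the work, as an engineer would, in place of code of your own. Each camera call takes 0.05 s, during which the arm holds its last target.

TASK

Lock the blue bur cassette into its cradle: put a fingertip on its black thumb rest, press the cassette down hard on its sprung bed so that it clears the metal bridge, keep pressing and slide it under the brass drag spring until it sits fully home against the black end stop. Only press and push it: do not lift it out, and do not ram it against the bridge or the stop with great force. Then let go and move clear, leaving the things around it where they are.

Things in the scene. Friction and masses are not known exactly. Their poses are not given: they have to be found in the camera images.
- dock: Fixed cradle: a 54 mm wide channel between aluminium side rails (80 mm over both, tops 25 mm high). Origin on the trolley top, mid-channel, under the near face of the bridge; x is the direction in which the cassette is slid, z up. Channel begins at x = -136 mm; face of the black end stop (36 mm high) at x = +56 mm. Bridge: see point dock_mouth. All sliding faces are slippery (friction about 0.25).
- dock_mouth (a point): Middle of the lower near edge of the aluminium bridge across the channel, 40.5 mm above the trolley top, at x = 0 of the cradle. The bridge is 12 mm long in x, 72 mm wide over its posts, its top 53 mm high. The cassette's front must pass below it.
- bed (a joint): White sprung bed, the channel's floor, under the cassette. 0 = up (top 20 mm above the trolley), 0.007 m = fully down (13 mm). Stays level; starts down at about 4 N, bottoms at 11 N. With the bed up the cassette's front (top 44 mm high) butts against the bridge; pressed down more than 3.5 mm (7.5 N) it passes under, with 3.5 mm to spare when fully down.
- leaf (a joint): Brass drag spring, a 26 mm wide leaf hinged below the bridge's far edge (cradle x = 12 mm, 45.5 mm high), slanting down along the travel to its tip 28 mm farther on and 31 mm high. 0 = at rest, grows (rad) as it is pushed up. The passing cassette lifts it 0.2 to 0.4 rad; it then bears on its top with 8 to 11 N. Sliding takes a level push of some 5 to 12 N.
- cassette: Blue cassette 106 x 50 mm, 24 high, 0.12 kg, loose in the channel. Origin: middle of its underside; x to its front (direction of travel). x = -53 to -17 mm: thumb rest, ribbed black rubber, 14 mm above the underside; x = -17 to +53 mm: body, 24 mm high. The step at x = -17 mm is an upright face 10 mm high that a fingertip can push against. Home: its origin at cradle x = +3 mm.
- thumb_rest (a point): Middle of the top of the cassette's black thumb rest, 18 mm behind the step; the place to press.
- front_edge (a point): Middle of the top front edge of the cassette, 53 mm ahead of its origin and 24 mm above its underside. Home at about x = +56 mm of the cradle; at the start it is 6 to 24 mm short of the bridge.
- cotton_jar: Bystander to leave alone: glass jar with lid and cotton rolls, 72x72x96 mm; origin in the middle of its underside.
- sharps_pot: Bystander to leave alone: yellow pot with red lid, 64x64x78 mm; origin in the middle of its underside.
- gauze_packet: Bystander to leave alone: flat white and green carton, 86x85x19 mm; origin in the middle of its underside.
- dappen_dish: Bystander to leave alone: small glass dish, 33x33x26 mm; origin in the middle of its underside.
- suture_box: Bystander to leave alone: small upright white and teal carton, 29x78x59 mm; origin in the middle of its underside.
- bur_block: Bystander to leave alone: blue block with clear cover, 46x62x34 mm; origin in the middle of its underside.
- timer: Bystander to leave alone: white kitchen-type timer, 62x62x21 mm; origin in the middle of its underside.
Mind the look-alikes: they are no part of the job. What is shaped like the dock but brown is not meant.

How it is judged (in metres and radians):
On the way:
1. the fingers press the cassette down on its sprung bed while its front slides in under the bridge (contact force between the fingers and cassette above 3 N and value of joint bed above 0.003 m and x of front_edge in the frame of dock between 0.004 and 0.05 m), for 0.1 s.
At the end, for the whole second after the job is handed in: The cassette lies level in the channel under bridge and drag spring, its front within 4 mm of the end stop, the spring lifted by and bearing on it, at rest, and the robot is clear (x of front_edge in the frame of dock above 0.052 m and y of front_edge in the frame of dock between -0.005 and 0.005 m and value of joint leaf above 0.1 rad and angle between cassette's own z axis and vertical below 0.1 rad and z of cassette in the frame of dock below 0.019 m and linear speed of cassette below 0.01 m/s); the robot touches nothing.
It fails at once if the cassette is lifted out of its channel or tipped (z of cassette in the frame of dock above 0.028 m or angle between cassette's own z axis and vertical above 0.3 rad).
It fails at once if the cassette is rammed against the cradle with over 70 N (contact force between cassette and dock above 70 N).
It fails at once if a bystander is moved by more than 30 mm (distance of any of cotton_jar, sharps_pot, gauze_packet, dappen_dish, suture_box, bur_block, timer from where it was at the start of the episode above 0.03 m).
It also fails if it takes over 35 s, if anything falls off the work surface, if the arm or the gripper's body presses on something with over 40 N, if the wrist force passes 120 N, or if a joint passes its speed limit or range.

## Working session

There is one attempt and no reset: what is moved stays moved. The work goes in short steps, Python scripts to look and compute and a tool call to move; the robot and the scene stay as the last step left them, time stands still between calls to the robot, and variables do not carry over. Pictures are saved under pics/ and viewed, and the job is handed in when it is done.

Besides the shell and the picture viewer there is one more tool, called as name(argument=value, ...), one argument or row to a line, values as JSON. send_rows: Moves the arm, as the interface text tells. Its arguments: {"type":"object","properties":{"commands":{"type":"array"}},"required":["commands"]}

```bash
mkdir -p pics; python3 - <<'E'
from cell import ctrl
import cv2,json
s=ctrl.read_state();print(s['clock'],s['eef_pos'],s['tool_rot'],s['width'])
for n in("side","top","wrist"):
    p=ctrl.camera_params(n);print(n,p)
    cv2.imwrite(f"pics/{n}0.png",ctrl.get_image(n)[:,:,::-1])
E
```

```text
0.0 [284.08948863 583.95789547 244.40093028] [3.14157308e+00 1.89597511e-03 1.11797115e+00] 85.39946892362714
side {'fx': 459.33374994924435, 'fy': 459.33374994924435, 'cx': 318.41173362034715, 'cy': 196.6379163376125, 'cam_to_world': array([[-9.98613430e-01,  4.62672608e-03, -5.24386327e-02,
         6.04993572e+02],
       [ 4.71879335e-02,  5.20230359e-01, -8.52721334e-01,
         1.01635074e+03],
       [ 2.33348606e-02, -8.54013447e-01, -5.19727349e-01,
         7.07760347e+02],
       [ 0.00000000e+00,  0.00000000e+00,  0.00000000e+00,
         1.00000000e+00]])}
top {'fx': 375.38141854134676, 'fy': 375.38141854134676, 'cx': 317.6159593777215, 'cy': 195.110863585364, 'cam_to_world': array([[-2.59225017e-02, -9.97741109e-01,  6.19734044e-02,
         4.75963384e+02],
       [-9.99453340e-01,  2.71397015e-02,  1.88801150e-02,
        -2.50555238e+01],
       [-2.05194066e-02, -6.14501061e-02, -9.97899213e-01,
         1.12342907e+03],
       [ 0.00000000e+00,  0.00000000e+00,  0.00000000e+00,
         1.00000000e+00]])}
wrist {'fx': 323.34140020470346, 'fy': 323.34140020470346, 'cx': 320.29872196878836, 'cy': 202.76562452245255, 'cam_to_world': array([[ 4.36811794e-01,  8.69038200e-01,  2.32310275e-01,
         2.26582176e+02],
       [ 8.99552773e-01, -4.21846317e-01, -1.13360018e-01,
         6.13541828e+02],
       [-5.14951910e-04,  2.58492345e-01, -9.66013169e-01,
         3.73477845e+02],
       [ 0.00000000e+00,  0.00000000e+00,  0.00000000e+00,
         1.00000000e+00]])}
```

View pics/side0.png

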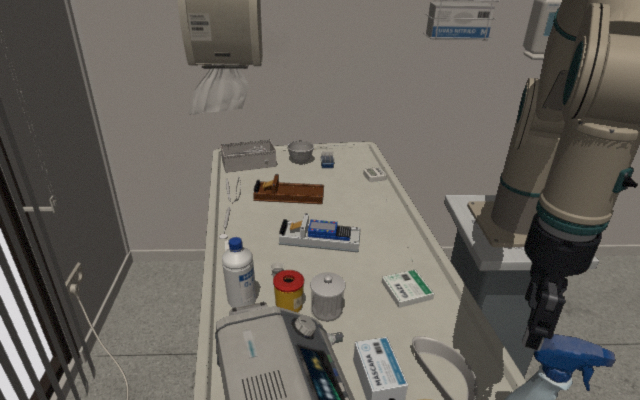

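View pics/top0.png

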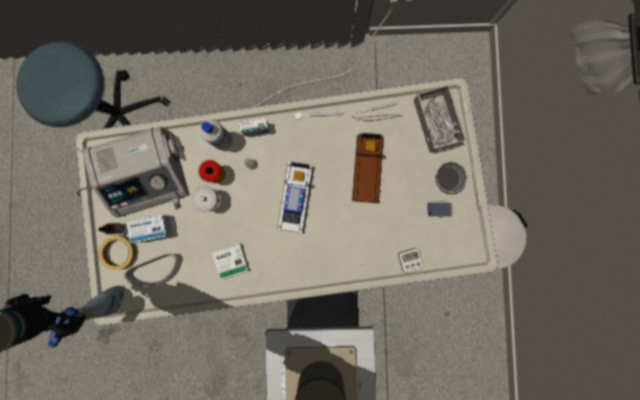

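View pics/wrist0.png

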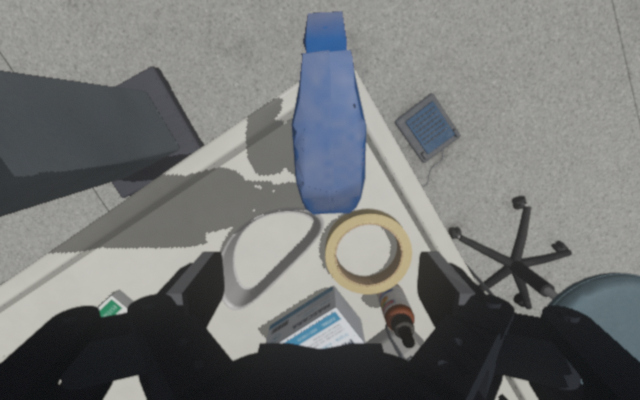

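The wanted dock is the aluminium one with the blue cassette: top (295,197), side (320,234). The look-alikes are the brown dock at top (368,168) / side (288,190) and the blue block at top (440,209). I'll check the choice in a close crop.

```bash
python3 - <<'E'
import cv2,numpy as np
a=cv2.imread("pics/side0.png")[205:260,265:375];b=cv2.imread("pics/top0.png")[150:245,260:330]
cv2.imwrite("pics/cs.png",cv2.resize(a,None,fx=7,fy=7,interpolation=cv2.INTER_CUBIC))
cv2.imwrite("pics/ct.png",cv2.resize(b,None,fx=6,fy=6,interpolation=cv2.INTER_CUBIC))
E
```

```text
(no output)
```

View pics/cs.png

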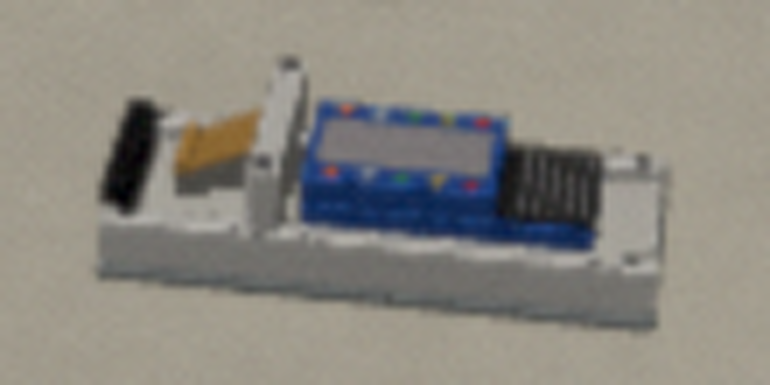

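View pics/ct.png

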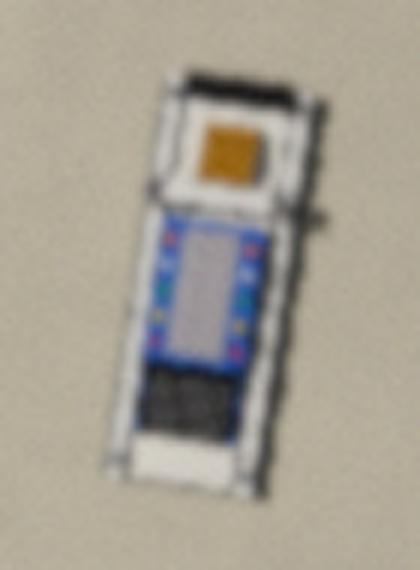

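```bash
cat >h.py <<'E'
from cell import ctrl
import numpy as np
from scipy.optimize import least_squares
def proj(n,P,prm=None):
    p=prm or ctrl.camera_params(n);T=np.linalg.inv(p['cam_to_world']);P=np.atleast_2d(P)
    c=P@T[:3,:3].T+T[:3,3]
    return np.c_[p['fx']*c[:,0]/c[:,2]+p['cx'],p['fy']*c[:,1]/c[:,2]+p['cy']]
def tri(obs):  # [(prm,(u,v))...]
    f=lambda X:np.concatenate([proj(None,X,p)[0]-uv for p,uv in obs])
    r=least_squares(f,[550,0,30]);return r.x,r.fun
E
python3 - <<'E'
from h import *
ps,pt=ctrl.camera_params('side'),ctrl.camera_params('top')
S=lambda u,v:np.array([265+u/7,205+v/7]);T=lambda u,v:np.array([260+u/6,150+v/6])
for n,a,b in [('rest rear left',(597,222),(140,433)),('rest rear right',(602,152),(228,440)),('body rear left',(500,192),(146,360)),('body front left',(304,178),(166,216)),('body front right',(322,105),(270,228)),('body rear right',(506,122),(244,368)),('rail rear left',(660,268),(110,474))]:
    x,f=tri([(ps,S(*a)),(pt,T(*b))]);print(n,x.round(1),f.round(1))
obs=[('s',(-136,40,25),S(660,268)),('s',(0,36,53),S(264,160)),('s',(0,-36,53),S(298,62)),('t',(-136,40,25),T(108,472)),('t',(0,36,53),T(150,195)),('t',(56,18,36),T(188,98)),('t',(56,-18,36),T(295,105)),('t',(-136,-40,25),T(248,494))]
def f(q):
    c,s=np.cos(q[2]),np.sin(q[2]);r=[]
    for cam,P,uv in obs:
        X=[q[0]+c*P[0]-s*P[1],q[1]+s*P[0]+c*P[1],P[2]]
        r.append(proj(None,X,ps if cam=='s' else pt)[0]-uv)
    return np.concatenate(r)
r=least_squares(f,[560,20,0.]);print(r.x,r.fun.round(1))
print(ctrl.read_state()['clock'])
E
```

```text
rest rear left [466.9  97.5  30.6] [-0.2 -0.  -0.   0.3]
rest rear right [461.4  55.   31. ] [-0.6 -0.  -0.1  0.6]
body rear left [501.7  92.8  40.7] [-0.3 -0.  -0.   0.3]
body front left [571.   81.8  39.7] [-0.3 -0.  -0.   0.4]
body front right [563.4  31.8  37. ] [-0.5 -0.1 -0.   0.6]
body rear right [496.1  45.9  38.4] [-0.5 -0.  -0.1  0.5]
rail rear left [446.4 113.7  22.2] [-0.5 -0.  -0.1  0.6]
[ 5.75141835e+02  5.47362336e+01 -1.83662957e-01] [-1.1  0.4  1.2  0.1  0.8 -1.7 -1.7  0.2 -0.8 -0.2  2.7 -1.3 -3.  -0.6
  2.   0.8]
0.15
```

send_rows(
  commands=[
    [0, -33, 31, 0, -3.5],
    [0, -66, 62, 0, -7],
    [0, -99, 93, 0, -10.5],
    [0, -132, 124, 0, -14],
    [0, -165, 155, 0, -17],
  ],
)

```text
clock: 0.65
eef_pos: [351.6, 366.0, 244.7]
tool_rot: [-3.141, 0.002, 1.417]
force: [0.7, -0.2, 1.1]
width: 12.1
```

send_rows(
  commands=[
    [0, -34, 29, 0, 0],
    [0, -68, 58, 0, 0],
    [0, -102, 87, 0, 0],
    [0, -136, 116, 0, 0],
    [0, -170, 145, 0, 0],
  ],
)

```text
clock: 1.15
eef_pos: [469.5, 174.1, 245.0]
tool_rot: [-3.141, 0.002, 1.417]
force: [0.4, -0.2, -0.1]
width: -0.1
```

send_rows(
  commands=[
    [0, -33, 29, -3, 0],
    [0, -66, 58, -6, 0],
    [0, -99, 87, -10, 0],
    [0, -99, 87, -10, 0],
  ],
)

```text
clock: 1.55
eef_pos: [543.6, 55.5, 255.4]
tool_rot: [3.138, 0.005, 1.407]
force: [-1.1, -0.1, -0.4]
width: -0.1
```

```bash
python3 - <<'E'
from h import *
import cv2,pickle
s=ctrl.read_state();p=ctrl.camera_params('wrist');im=ctrl.get_image('wrist');pickle.dump(p,open('w1.pkl','wb'))
print(s['clock'],s['eef_pos'],s['tool_rot'],s['qd'].max() if hasattr(s['qd'],'max') else s['qd'],s['width'])
cv2.imwrite("pics/w1.png",im[:,:,::-1])
E
```

```text
1.55 [543.58135726  55.47519434 255.40629738] [3.13803222 0.00519838 1.40696519] 0.05879659145424032 -0.09364133362237205
```

View pics/w1.png

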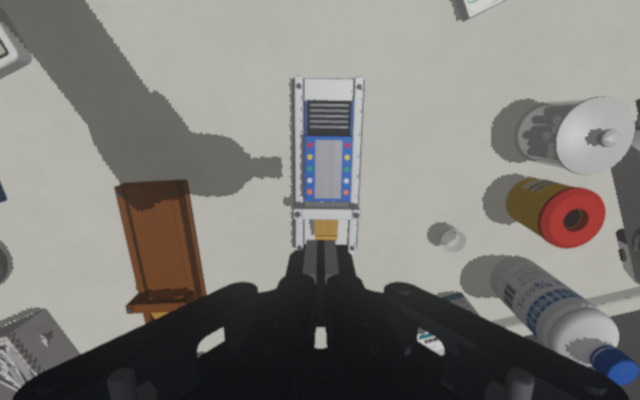

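```bash
python3 - <<'E'
import cv2
b=cv2.imread("pics/w1.png")[70:255,270:385]
cv2.imwrite("pics/cw.png",cv2.resize(b,None,fx=5,fy=3.2,interpolation=cv2.INTER_CUBIC))
b=cv2.imread("pics/w1.png")[70:170,280:380]
cv2.imwrite("pics/cw2.png",cv2.resize(b,None,fx=6,fy=6,interpolation=cv2.INTER_CUBIC))
b=cv2.imread("pics/w1.png")[160:260,280:380]
cv2.imwrite("pics/cw3.png",cv2.resize(b,None,fx=6,fy=6,interpolation=cv2.INTER_CUBIC))
E
```

```text
(no output)
```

View pics/cw2.png

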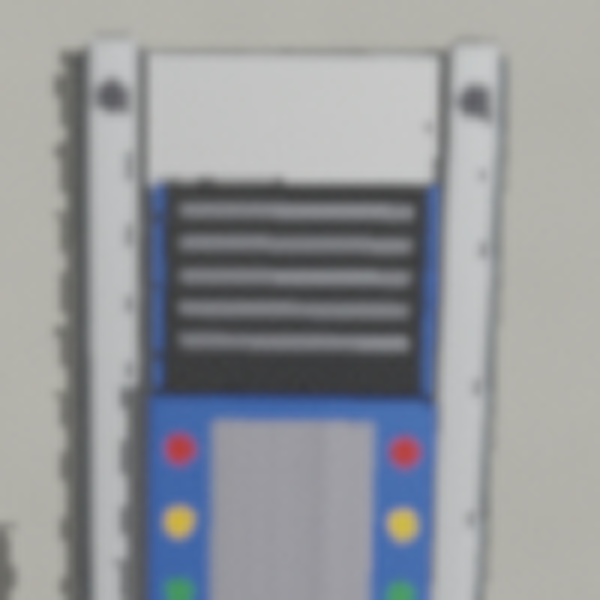

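View pics/cw3.png

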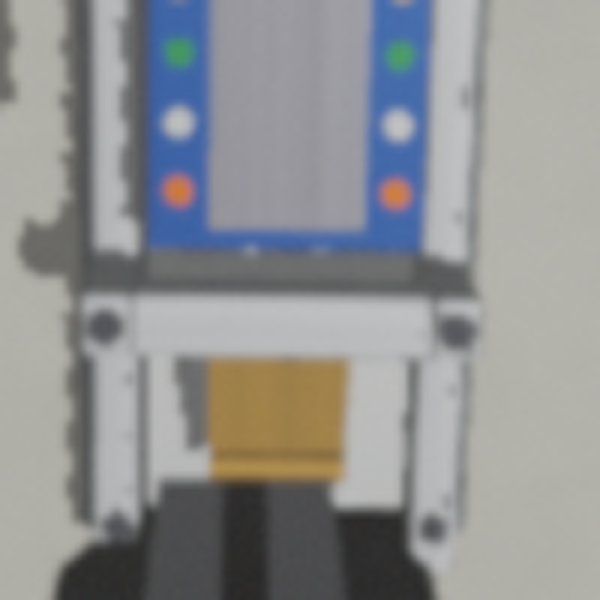

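```bash
python3 - <<'E'
from h import *
import pickle
pw=pickle.load(open('w1.pkl','rb'));ps,pt=ctrl.camera_params('side'),ctrl.camera_params('top')
S=lambda u,v:np.array([265+u/7,205+v/7]);T=lambda u,v:np.array([260+u/6,150+v/6])
A=lambda u,v:np.array([280+u/6,70+v/6]);B=lambda u,v:np.array([280+u/6,160+v/6])
for n,l in [('rest rear L',[(pw,A(420,187)),(ps,S(597,222)),(pt,T(140,433))]),('step L',[(pw,A(433,403)),(ps,S(500,192)),(pt,T(146,360))]),('step R',[(pw,A(148,397)),(ps,S(506,122)),(pt,T(244,368))]),('front L',[(pw,B(425,252)),(ps,S(304,178))]),('bridge L',[(pw,B(480,300)),(ps,S(264,160))]),('bridge R',[(pw,B(82,292)),(ps,S(298,62))])]:
    x,f=tri(l);print(n,x.round(1),f.round(1))
obs=[(0,(-136,-40,25),A(90,40)),(0,(-136,-27,25),A(138,40)),(0,(-136,27,25),A(450,42)),(0,(-136,40,25),A(500,45)),(0,(0,-36,53),B(82,292)),(0,(0,36,53),B(480,300)),
(1,(-17,-25,44),A(148,397)),(1,(-17,25,44),A(433,403)),(1,(53,-25,44),B(148,250)),(1,(53,25,44),B(425,252)),(1,(-53,-22,34),A(165,185)),(1,(-53,22,34),A(420,187))]
def f(q):
    c,s=np.cos(q[2]),np.sin(q[2]);r=[]
    for k,P,uv in obs:
        px,py=P[0]+k*q[3],P[1]+k*q[4]
        r.append(proj(None,[q[0]+c*px-s*py,q[1]+s*px+c*py,P[2]],pw)[0]-uv)
    return np.concatenate(r)
r=least_squares(f,[560,20,0.,-60,0]);print(r.x.round(3),r.fun.round(1))
q=r.x;c,s=np.cos(q[2]),np.sin(q[2]);px,py=q[3]-35,q[4]
print('rest',q[0]+c*px-s*py,q[1]+s*px+c*py,'front x',q[3]+53)
E
```

```text
rest rear L [470.2  98.8  31.6] [-0.3 -0.9 -1.5 -0.  -0.5 -0.9]
step L [505.9  95.   43.1] [-0.4 -1.1 -1.8 -0.3 -0.9 -1.1]
step R [497.8  46.6  39.1] [-0.1 -0.4 -1.1 -0.1 -0.3 -0. ]
front L [574.7  84.5  43.4] [ 0.  -0.8 -1.8 -0.6]
bridge L [583.2  92.1  54.1] [-0.   0.3  0.6  0.2]
bridge R [571.2  22.2  49.9] [ 0.  -0.1 -0.1 -0.1]
[ 5.77365e+02  5.76010e+01 -1.75000e-01 -5.89910e+01  3.16000e-01] [-4.5 -0.3  0.  -0.2 -0.1  0.2  4.1 -0.2 -0.3  0.7  0.8  0.2 -0.3  0.3
  0.6 -0.1 -0.3  0.2 -0.6  0.5  0.2 -0.5  0.3 -0.3]
rest 484.87244340010375 74.31532170880729 front x -5.990629912445591
```

send_rows(
  commands=[
    [0, 3, -25, 35, 0.3],
    [0, 6, -50, 75, 0.6],
    [0, 9, -58, 120, 0.6],
    [0, 9, -58, 160, 0.6],
    [0, 9, -58, 175, 0.6],
  ],
)

```text
clock: 2.1
eef_pos: [482.5, 78.2, 76.8]
tool_rot: [-3.136, 0.004, 1.403]
force: [-0.7, -0.1, 0.5]
width: 0.3
```

```bash
python3 - <<'E'
from h import *
import cv2,pickle
s=ctrl.read_state();p=ctrl.camera_params('wrist');im=ctrl.get_image('wrist');pickle.dump(p,open('w2.pkl','wb'))
side=ctrl.get_image('side')
print(s['clock'],s['eef_pos'],s['tool_rot'],s['force'],s['width'])
q=[577.4,57.6,-.175];c,sn=np.cos(q[2]),np.sin(q[2])
d=s['eef_pos'][:2]-np.array(q[:2]);print('dock xy',c*d[0]+sn*d[1],-sn*d[0]+c*d[1])
cv2.imwrite("pics/w2.png",im[:,:,::-1])
cv2.imwrite("pics/s2.png",cv2.resize(side[165:265,260:390,::-1],None,fx=6,fy=6,interpolation=cv2.INTER_CUBIC))
E
```

```text
2.1 [482.49327984  78.16288822  76.79388131] [-3.1361088   0.00431621  1.40281272] [-0.68901694 -0.10720899  0.47657909] 0.2590937281290118
dock xy -97.0373322323406 3.724789453490544
```

View pics/w2.png

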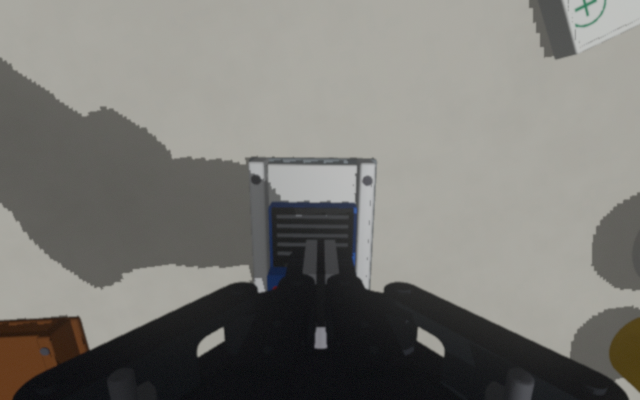

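View pics/s2.png

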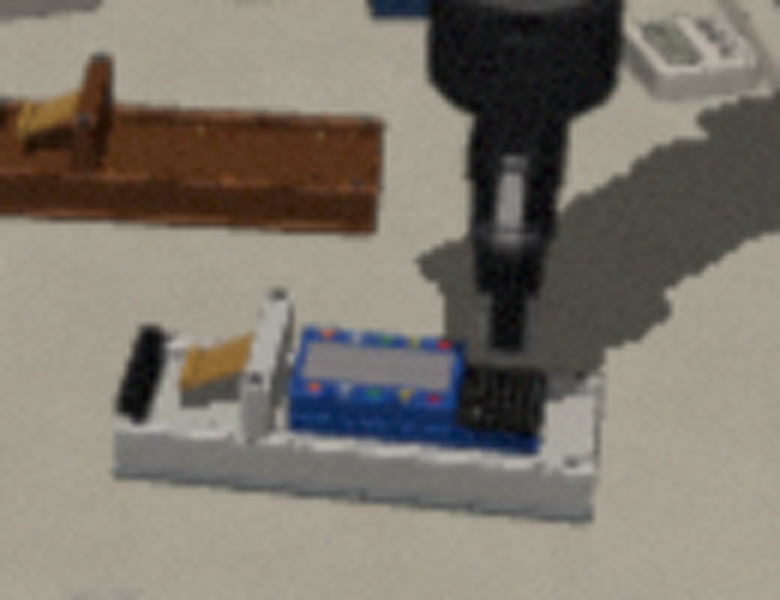

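send_rows(
  commands=[
    [0, -4, 4, 10, -0.3],
    [0, -4, 4, 20, -0.3],
    [0, -4, 4, 23, -0.3],
    [0, -4, 4, 23, -0.3],
  ],
)

```text
clock: 2.6
eef_pos: [486.4, 73.2, 54.7]
tool_rot: [-3.136, 0.004, 1.407]
force: [0.1, -0.3, 0.6]
width: 0.2
```

```bash
cat >>h.py <<'E'
def st():
    s=ctrl.read_state();q=[577.4,57.6,-.175];c,sn=np.cos(q[2]),np.sin(q[2])
    d=s['eef_pos'][:2]-np.array(q[:2]);F=s['force']
    print('t',s['clock'],'dock xyz',round(c*d[0]+sn*d[1],1),round(-sn*d[0]+c*d[1],1),round(s['eef_pos'][2],1),'F',round(c*F[0]+sn*F[1],1),round(-sn*F[0]+c*F[1],1),round(F[2],1),'rot',np.round(s['tool_rot'],3))
E
python3 -c "
from h import *
st()"
```

```text
t 2.6 dock xyz -92.4 -0.5 54.7 F 0.1 -0.3 0.6 rot [-3.136  0.004  1.407]
```

Tip is about 6–7 mm above the rest. Pressing down in small steps.

send_rows(
  commands=[
    [0, 0, 0, 3, 0.6],
    [0, 0, 0, 5, 0.6],
    [0, 0, 0, 7, 0.6],
    [0, 0, 0, 9, 0.6],
    [0, 0, 0, 9, 0.6],
  ],
)

```text
clock: 3.1
eef_pos: [486.5, 73.3, 45.8]
tool_rot: [-3.137, 0.004, 1.397]
force: [-0.0, -0.4, 4.0]
width: -0.1
```

```bash
python3 -c "
from h import *
st()"
```

```text
t 3.1 dock xyz -92.2 -0.4 45.8 F 0.0 -0.4 4.0 rot [-3.137  0.004  1.397]
```

send_rows(
  commands=[
    [0, 0, 0, 2, 0],
    [0, 0, 0, 4, 0],
    [0, 0, 0, 6, 0],
    [0, 0, 0, 7, 0],
    [0, 0, 0, 7, 0],
  ],
)

```text
clock: 3.6
eef_pos: [486.5, 73.3, 40.5]
tool_rot: [-3.138, 0.004, 1.397]
force: [-4.3, 0.2, 21.9]
width: -0.1
```

```bash
python3 -c "
from h import *
st()"
```

```text
t 3.6 dock xyz -92.3 -0.4 40.5 F -4.3 -0.6 21.9 rot [-3.138  0.004  1.397]
```

send_rows(
  commands=[
    [0, 0, 3, 2, 0],
    [0, 0, 6, 2, 0],
    [0, 0, 9, 2, 0],
    [0, 0, 12, 2, 0],
    [0, 0, 15, 2, 0],
  ],
)

```text
clock: 4.1
eef_pos: [499.4, 71.3, 40.5]
tool_rot: [-3.135, 0.004, 1.398]
force: [-7.4, 0.9, 29.3]
width: -0.1
```

```bash
python3 - <<'E'
from h import *
import cv2
st()
side=ctrl.get_image('side')
cv2.imwrite("pics/s3.png",cv2.resize(side[165:265,260:390,::-1],None,fx=6,fy=6,interpolation=cv2.INTER_CUBIC))
E
```

```text
t 4.1 dock xyz -79.2 -0.1 40.5 F -7.4 -0.4 29.3 rot [-3.135  0.004  1.398]
```

View pics/s3.png

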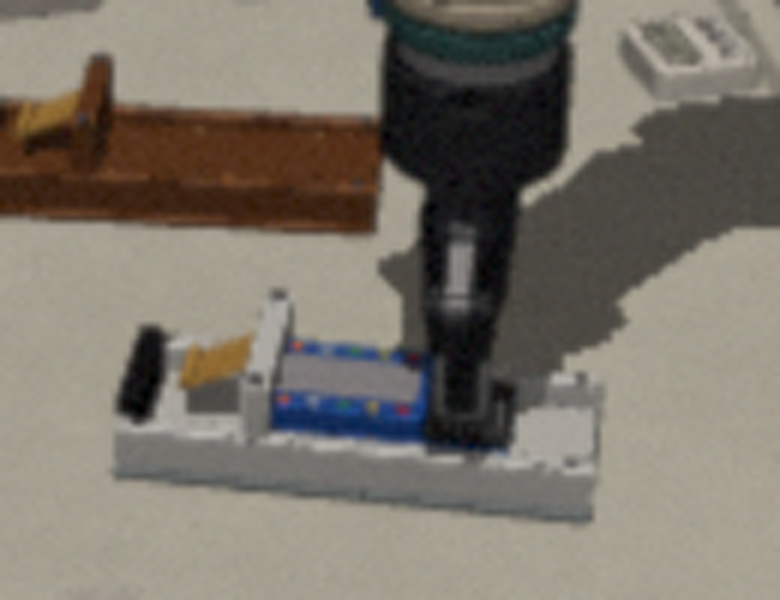

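send_rows(
  commands=[
    [0, 0, 4, 1, 0],
    [0, 0, 7, 1, 0],
    [0, 0, 10, 1, 0],
    [0, 0, 13, 1, 0],
    [0, 0, 16, 1, 0],
  ],
)

```text
clock: 4.65
eef_pos: [514.8, 68.8, 40.9]
tool_rot: [-3.134, 0.004, 1.398]
force: [-5.9, 1.3, 18.1]
width: -0.1
```

```bash
python3 -c "
from h import *
st()"
```

```text
t 4.65 dock xyz -63.6 0.1 40.9 F -6.0 0.3 18.1 rot [-3.134  0.004  1.398]
```

send_rows(
  commands=[
    [0, 0, 4, 2, 0],
    [0, 0, 7, 2, 0],
    [0, 0, 10, 2, 0],
    [0, 0, 13, 2, 0],
    [0, 0, 16, 2, 0],
  ],
)

```text
clock: 5.15
eef_pos: [523.9, 67.4, 40.6]
tool_rot: [-3.121, 0.006, 1.399]
force: [-16.9, 3.1, 34.6]
width: -0.3
```

```bash
python3 - <<'E'
from h import *
import cv2
st()
side=ctrl.get_image('side')
cv2.imwrite("pics/s4.png",cv2.resize(side[165:265,260:390,::-1],None,fx=6,fy=6,interpolation=cv2.INTER_CUBIC))
E
```

```text
t 5.15 dock xyz -54.4 0.3 40.6 F -17.2 0.1 34.6 rot [-3.121  0.006  1.399]
```

View pics/s4.png

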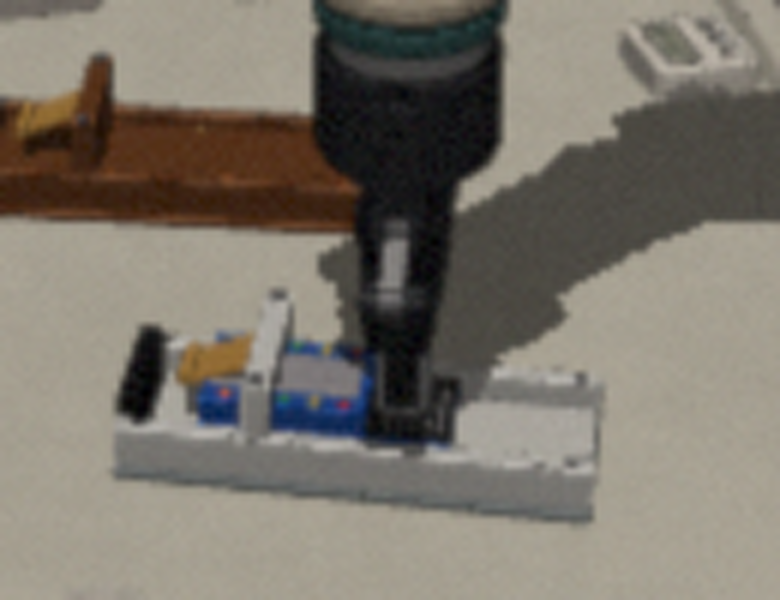

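send_rows(
  commands=[
    [0, 0, 5, 0.5, 0],
    [0, 0, 8, 0.5, 0],
    [0, 0, 11, 0.5, 0],
    [0, 0, 14, 0.5, 0],
    [0, 0, 17, 0.5, 0],
  ],
)

```text
clock: 5.7
eef_pos: [534.5, 65.5, 40.8]
tool_rot: [-3.109, 0.007, 1.401]
force: [-14.1, 2.7, 27.3]
width: 0.3
```

```bash
python3 -c "
from h import *
st()"
```

```text
t 5.7 dock xyz -43.6 0.3 40.8 F -14.3 0.3 27.3 rot [-3.109  0.007  1.401]
```

send_rows(
  commands=[
    [0, 0, 5, 0.5, 0],
    [0, 0, 8, 0.5, 0],
    [0, 0, 11, 0.5, 0],
    [0, 0, 14, 0.5, 0],
    [0, 0, 15, 0.5, 0],
  ],
)

```text
clock: 6.2
eef_pos: [545.6, 63.6, 41.0]
tool_rot: [-3.102, 0.008, 1.401]
force: [-9.7, 2.0, 19.9]
width: 0.1
```

```bash
python3 - <<'E'
from h import *
import cv2
st()
side=ctrl.get_image('side')
cv2.imwrite("pics/s5.png",cv2.resize(side[165:265,260:390,::-1],None,fx=6,fy=6,interpolation=cv2.INTER_CUBIC))
E
```

```text
t 6.2 dock xyz -32.4 0.4 41.0 F -9.9 0.3 19.9 rot [-3.102  0.008  1.401]
```

View pics/s5.png

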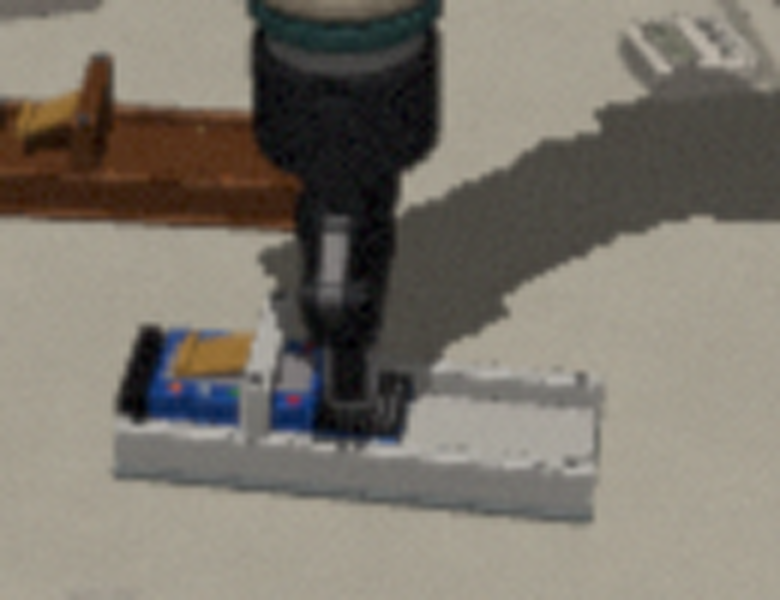

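send_rows(
  commands=[
    [0, 0, 3, 0.5, 0],
    [0, 0, 5, 0.5, 0],
    [0, 0, 7, 0.5, 0],
    [0, 0, 7, 0.5, 0],
  ],
)

```text
clock: 6.65
eef_pos: [549.0, 63.0, 41.1]
tool_rot: [-3.096, 0.009, 1.402]
force: [-9.2, 1.1, 16.0]
width: -0.0
```

```bash
python3 -c "
from h import *
st()"
```

```text
t 6.65 dock xyz -28.9 0.4 41.1 F -9.3 -0.5 16.0 rot [-3.096  0.009  1.402]
```

send_rows(
  commands=[
    [0, 0, 3, 0.7, 0],
    [0, 0, 6, 0.7, 0],
    [0, 0, 8, 0.7, 0],
    [0, 0, 9, 0.7, 0],
  ],
)

```text
clock: 7.05
eef_pos: [549.5, 62.9, 41.0]
tool_rot: [-3.079, 0.012, 1.404]
force: [-16.8, 2.3, 27.9]
width: 0.1
```

```bash
python3 - <<'E'
from h import *
import cv2
st()
side=ctrl.get_image('side')
cv2.imwrite("pics/s6.png",cv2.resize(side[165:265,260:390,::-1],None,fx=6,fy=6,interpolation=cv2.INTER_CUBIC))
E
```

```text
t 7.05 dock xyz -28.4 0.4 41.0 F -16.9 -0.7 27.9 rot [-3.079  0.012  1.404]
```

View pics/s6.png

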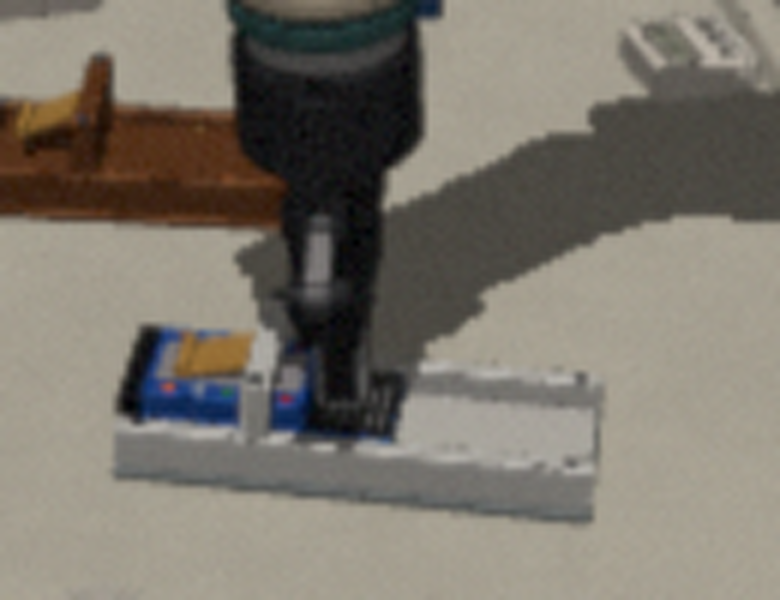

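send_rows(
  commands=[
    [0, 0, 1, -2, 0],
    [0, 0, 0, -6, 0],
    [0, 0, -2, -15, 0],
    [0, 0, -4, -35, 0],
    [0, 0, -5, -60, 0],
  ],
)

```text
clock: 7.6
eef_pos: [547.9, 63.5, 101.4]
tool_rot: [-3.078, 0.012, 1.403]
force: [1.4, 0.3, -1.0]
width: -0.1
```

send_rows(
  commands=[
    [0, 0, -20, -40, 0],
    [0, 0, -50, -60, 0],
    [0, 0, -75, -90, 0],
    [0, 0, -75, -100, 0],
    [0, 0, -75, -100, 0],
  ],
)

```text
clock: 8.1
eef_pos: [482.5, 76.4, 207.9]
tool_rot: [-3.083, 0.011, 1.403]
force: [1.4, -0.1, 0.3]
width: -0.1
```

```bash
python3 - <<'E'
from h import *
import cv2,pickle
st()
p=ctrl.camera_params('wrist');pickle.dump(p,open('w7.pkl','wb'))
w=ctrl.get_image('wrist');cv2.imwrite("pics/w7.png",w[:,:,::-1])
side=ctrl.get_image('side')
cv2.imwrite("pics/s7.png",cv2.resize(side[205:260,265:375,::-1],None,fx=7,fy=7,interpolation=cv2.INTER_CUBIC))
E
```

```text
t 8.1 dock xyz -96.7 2.0 207.9 F 1.4 0.1 0.3 rot [-3.083  0.011  1.403]
```

View pics/s7.png

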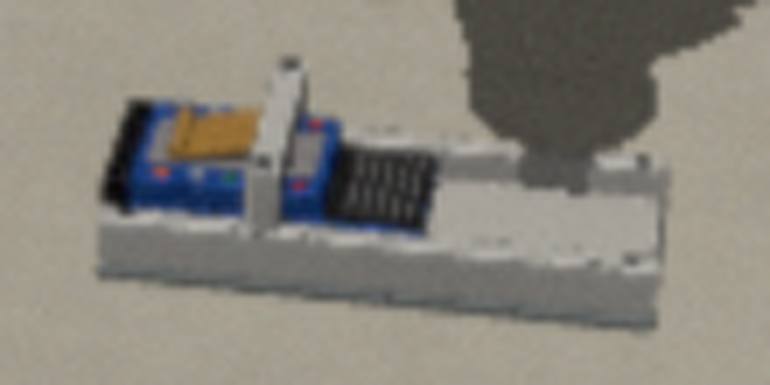

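View pics/w7.png

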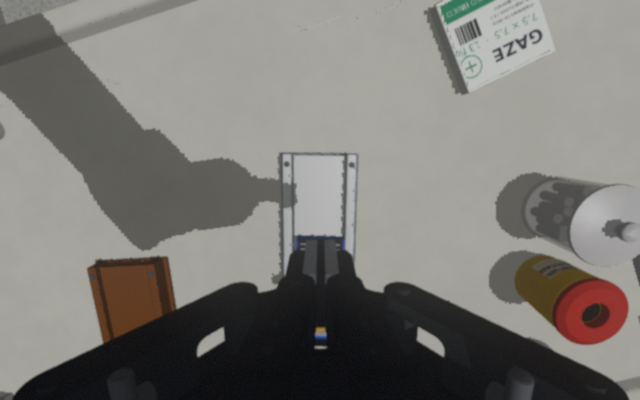

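```bash
python3 - <<'E'
from h import *
q=[577.4,57.6,-.175];c,s=np.cos(q[2]),np.sin(q[2])
def D(x,y,z): 
    uv=proj('side',[q[0]+c*x-s*y,q[1]+s*x+c*y,z])[0];return ((uv-[265,205])*7).round(0)
print('initial rest rear far z34',D(-112,-22,34),'obs 602,152; near',D(-112,22,34),'obs 597,222')
for x in(46,50,53): # rest rear top corners for origin x=+3 minus d
    for z in(27,30): print('rest rear, front at',x+3+0,'z',z,'far',D(x+3-106,-22,z),'near',D(x+3-106,22,z))
E
python3 - <<'E'
import cv2
im=cv2.imread('pics/s7.png')
cv2.imwrite('pics/s7c.png',cv2.resize(im[80:260,80:460],None,fx=2,fy=2))
E
```

```text
initial rest rear far z34 [594. 146.] obs 602,152; near [585. 216.] obs 597,222
rest rear, front at 49 z 27 far [444. 148.] near [430. 218.]
rest rear, front at 49 z 30 far [444. 141.] near [431. 211.]
rest rear, front at 53 z 27 far [433. 147.] near [419. 217.]
rest rear, front at 53 z 30 far [433. 140.] near [419. 210.]
rest rear, front at 56 z 27 far [425. 146.] near [411. 216.]
rest rear, front at 56 z 30 far [425. 139.] near [411. 209.]
```

View pics/s7c.png

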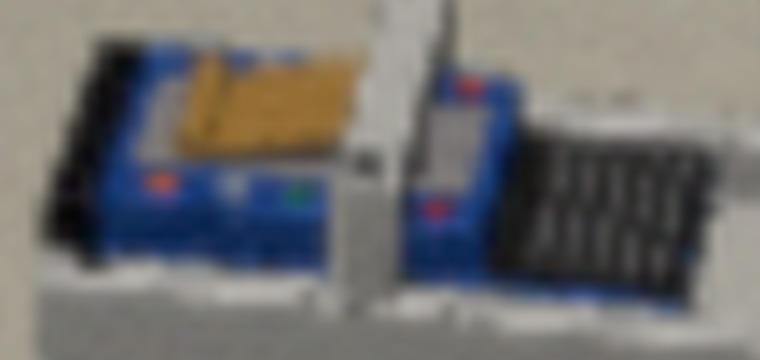

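send_rows(
  commands=[
    [0, 0, 20, -20, 0],
    [0, 0, 40, -40, 0],
    [0, 0, 60, -50, 0],
    [0, 0, 90, -60, 0],
    [0, 0, 90, -60, 0],
  ],
)

```text
clock: 8.7
eef_pos: [578.4, 59.3, 259.1]
tool_rot: [-3.083, 0.013, 1.4]
force: [-1.0, -0.3, -0.3]
width: -0.1
```

```bash
python3 - <<'E'
from h import *
import cv2,pickle
st()
p=ctrl.camera_params('wrist');pickle.dump(p,open('w8.pkl','wb'))
w=ctrl.get_image('wrist');cv2.imwrite("pics/w8.png",w[:,:,::-1])
cv2.imwrite("pics/w8c.png",cv2.resize(w[80:260,270:380,::-1],None,fx=5,fy=3.3,interpolation=cv2.INTER_CUBIC))
E
```

```text
t 8.7 dock xyz 0.7 1.9 259.1 F -0.9 -0.5 -0.3 rot [-3.083  0.013  1.4  ]
```

View pics/w8c.png

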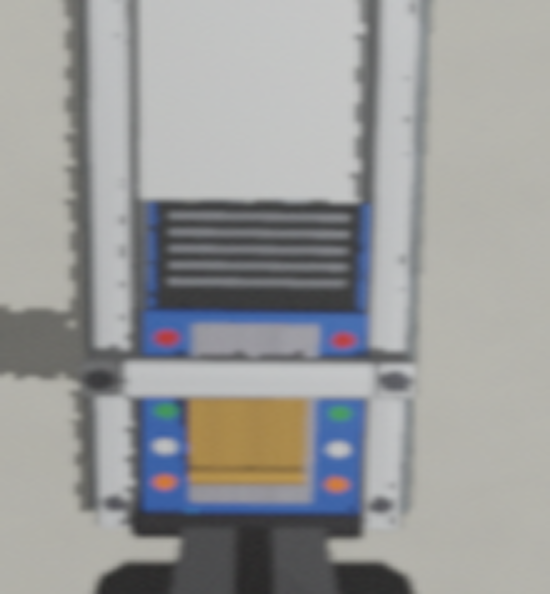

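```bash
python3 - <<'E'
from h import *
import pickle
p=pickle.load(open('w8.pkl','rb'));q=[577.4,57.6,-.175];c,s=np.cos(q[2]),np.sin(q[2])
D=lambda x,y,z:proj(None,[q[0]+c*x-s*y,q[1]+s*x+c*y,z],p)[0]
print('bridge',D(0,0,53),'obs v 188.5')
for o in(-3,0,3):
  for z in (13,15):print(o,z,'rest rear',D(o-53,0,z+14),'obs 141.2 step',D(o-17,0,z+24),'obs 174 front',D(o+53,0,z+24),'obs 235.5')
E
```

```text
bridge [319.72270847 190.12320419] obs v 188.5
-3 13 rest rear [320.25716526 136.2410083 ] obs 141.2 step [319.99409148 169.74371493] obs 174 front [319.70498248 231.12087554] obs 235.5
-3 15 rest rear [320.23657861 136.24063203] obs 141.2 step [319.9718953  169.92939325] obs 174 front [319.68209535 231.62717903] obs 235.5
0 13 rest rear [320.24395172 139.00848532] obs 141.2 step [319.98123059 172.47405201] obs 174 front [319.69308517 233.64664583] obs 235.5
0 15 rest rear [320.22332728 139.02334286] obs 141.2 step [319.95900106 172.67454988] obs 174 front [319.67017225 234.16558257] obs 235.5
3 13 rest rear [320.23078272 141.7666339 ] obs 141.2 step [319.96841336 175.19512005] obs 174 front [319.68122672 236.1641682 ] obs 235.5
3 15 rest rear [320.21012087 141.79662238] obs 141.2 step [319.94615083 175.41033557] obs 174 front [319.65828828 236.69565283] obs 235.5
```

The cassette's origin comes out at +2 to +3 mm in the cradle, so it is home (relative to the bridge, if anything, slightly further). The arm is clear, so I'm handing in.

```bash
python3 -c "
from h import *
st();print(ctrl.finish_job())"
```

```text
t 8.75 dock xyz -2.1 1.9 258.3 F -0.4 -0.6 -0.5 rot [-3.078  0.013  1.401]
the job is handed in; nothing more can be done
None
```

The blue cassette is home in the aluminium cradle, under the bridge and the brass spring, and the job is handed in at 8.75 s. No verdict was reported.

- **What I did:** I closed the fingers and pressed the black thumb rest down until the bed bottomed. I kept pressing at about 16–35 N, measured at the wrist, and slid the cassette in until the force rose and it stopped at the end stop. The highest level push I read was about 17 N. Then I lifted straight off and moved clear.
- **Cassette position:** in the last wrist view its origin works out at about +2 to +3 mm in the cradle (home is +3 mm). No gap to the end stop was visible. The last side view showed the spring lifted and lying on the cassette.
- **Robot:** it stood at about 258 mm height with no contact force.
- **Bystanders:** the arm touched none as far as I could tell. The last views I looked at showed nothing obviously disturbed, but I did not measure their positions at the end.
- **Disagreements:** the side camera was about 1–2 px off from the wrist camera. After correcting for that, the side view puts the cassette's front at 54–56 mm. The tool tilted about 3.5° under the push, which did not affect the result.

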